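# Thread a display spot head on its bent rail and slide it home

## Task

Pick up the small spot head standing on the sideboard, thread it bell mouth first onto the open end of the bent brass rail, and slide it round the bend, turning it to follow the rail, until its bell mouth rests fully home against the brass stop block on the post; then let go so that it hangs there over the dish. Work gently by feel: the rail is not exactly where the drawing puts it, so ease off whenever it binds and never load the rail with more than about 15 N, and come up softly against the stop block. Leave the dishes, chopstick case and glass jar where they are.

Things in the scene. Friction and masses are not known exactly. Their poses are not given: they have to be found in the camera images.
- spot_center (a point): Centre of the spot head's bored aluminium block (grasp it by its flat y sides): 24 mm long (x), 28 wide (y), 26 high, an 11 mm square bore along x through this point. Axes: x along the bore, out through the bell; z up. A copper bell mouth on its +x end reaches to 28 mm ahead of this point (36 mm wide outside, opening 30 mm narrowing to 12). Loose, 0.11 to 0.22 kg.
- spot_foot (a point): Middle of the flat underside of the spot head's black shade (54 mm across, 36 mm high), 62 mm below the block's centre; a thin neck 10 mm across joins the two. At the start the head stands upright on it on the sideboard.
- stand: Display stand, fixed. Origin: foot of its post, on the sideboard, z up. Cherry plinth 14 mm thick, x -130 to +40, y -150 to +40 mm. From the post an 8 mm round brass rail runs level, its middle 150 mm up, nominally along -y to (0,-45) mm, then in a quarter bend of radius 100 mm about (-100,-45) to (-100,-145), then along -x to its open end at (-145,-145); its last 7 mm are a nose 5 mm thick.
- stop_face (a point): On the stand: middle of the stop block's flat face (40 mm wide, 40 high), which looks along the stand's -y, 10 mm from the post axis, 150 mm up. Fully home, the rim of the bell rests here: the head's x axis then points along the stand's +y, its block's centre 28 mm out from this point.
- rail_end (a point): On the stand: where the rail's open end would NOMINALLY be. The clamp in the stop block really holds the whole rail up to 9 mm off along the stand's x, up to 6 mm too high or low, and turned up to 0.055 rad about the post axis (open end up to 8 mm off sideways). Feel this by side force; the rail does not yield. Thread with the head's x along the stand's +x.
- dish_a: Celadon dish, 90 mm across, 28 mm high, standing loose on the plinth inside the bend; origin: centre of its underside. Not to be moved.
- dish_b: Celadon dish like dish_a, loose on the sideboard to the left; origin: centre of its underside. Not to be moved.
- dish_c: Celadon dish like dish_a, loose on the sideboard to the left; origin: centre of its underside. Not to be moved.
- chopstick_case: Aluminium chopstick case, 250 mm long (y), 30 mm wide, 21 mm high, loose between the robot and the stand; origin: centre of its underside. Not to be moved.
- glass_jar: Round green glass jar with steel screw lid, 90 mm across, 110 mm high, loose to the right of the stand; origin: centre of its underside. Not to be moved.
Mind the look-alikes: they are no part of the job. Of the things that look like the part that bears spot_center, the largest one is meant.

How it is judged:
On the way, in this order (a step that is already met when the one before it is completed fails the run):
1. The spot head's block is threaded on the straight open end of the rail (x of spot_center in the frame of stand between -0.135 and -0.095 m and y of spot_center in the frame of stand between -0.165 and -0.125 m and z of spot_center in the frame of stand between 0.133 and 0.167 m).
2. The spot head is in the middle of the bend, turned to follow it (x of spot_center in the frame of stand between -0.06 and -0.005 m and y of spot_center in the frame of stand between -0.145 and -0.08 m and z of spot_center in the frame of stand between 0.133 and 0.167 m).
At the end, for the whole second after the job is handed in: The spot head hangs on the rail, released, at rest (under 20 mm/s), bell mouth within 4.5 mm of the stop block (block centre 32 to 42.5 mm from the post axis, within 16 mm in stand x, 136 to 163 mm high), bore within 0.2 rad of the stand's y axis, shade down within 0.25 rad (x of spot_center in the frame of stand between -0.016 and 0.016 m and y of spot_center in the frame of stand between -0.0425 and -0.032 m and z of spot_center in the frame of stand between 0.136 and 0.163 m and angle between the x axis of spot_center and the y axis of stand, either way round below 0.2 rad and angle between spot_center's own z axis and vertical below 0.25 rad and linear speed of spot below 0.02 m/s); the robot touches nothing.
It fails at once if Anything presses on the bent rail with more than 16 N (contact force between rail and anything else above 16 N).
It fails at once if Anything bangs or presses on the stand (stop block, post, plinth) with more than 35 N (contact force between stand and anything else above 35 N).
It fails at once if A dish, the chopstick case or the glass jar is moved more than 15 mm (distance of any of dish_a, dish_b, dish_c, chopstick_case, glass_jar from where it was at the start of the episode above 0.015 m).
It fails at once if The spot head is knocked over or dropped on its side (tilted more than 0.9 rad) (angle between spot_center's own z axis and vertical above 0.9 rad).
It also fails if it takes over 72 s, if anything falls off the work surface, if the arm or the gripper's body presses on something with over 40 N, if the wrist force passes 120 N, or if a joint passes its speed limit or range.

## Robot

A 6-joint arm with a two-finger parallel gripper is mounted at the origin on the work surface. World frame = base frame: x ahead of the robot, y to its left, z up, the work surface at z = 0. Lengths are in m, angles in rad, forces in N, time in s.
With the tool pointing down it reaches from about 0.35 to 0.875 m from the base axis. Payload 15.5 kg.
Tool frame: the origin (TCP) lies at the very end of the fingers, on their centre line; the grasp point (between the pads) lies 19 mm behind it (grip_depth is the x of the grasp point in the tool frame, in m); x points along the fingers, y is the direction in which the jaws open and shut, and the axes are right-handed (so a half turn about x gives the same grasp; the last joint's range is limited). The gripper opens to 85 mm and grips with 20 to 120 N. Pads are 22 mm wide; open, the fingers measure 114 mm over their backs; the gripper's body (76 mm by 85 mm) begins 54 mm behind the grasp point. The pads swing forward as they close: fully open they stand 13 mm farther back than shut.
Start: joints at [1.032, 0.494, 1.345, -0, 1.302, -0.096], TCP at [0.268, 0.564, 0.231] pointing down, gripper open.
Joint ranges: [-2.91, 2.91], [-0.82, 2.16], [0.22, 2.67], [-1.22, 4.37], [0.12, 2.79], [-3.08, 3.08]. Speed limits (rad/s): [1.89, 1.89, 2.57, 3.01, 3.01, 3.01].

## Interface

Orientations are given as a 3x3 rotation matrix whose columns are the frame's x, y, z axes.
In Python, from bench import * gives the robot as it stands. The module is installed in compiled form; this text tells all that it offers.
- The arm moves only by the shell command python3 -m crank 'ROWS' [FORCE]. ROWS is JSON, a list of rows, each an object of numbers: "dx", "dy", "dz": the shift along the tool's x, y, z in m; "rx", "ry", "rz": the turn, a rotation vector about the tool's x, y, z in degrees; "jaw": the opening, from 0 (shut) to 1 (fully open). A call has exactly 5 rows; each row shifts and turns the commanded pose from where the row before left it, along the tool's axes as they then stand; what a row does not reach is not made up. A row lasts 1/10 s, in which the tool goes at most 50 mm and 8.59 degrees, less where a joint would pass 70% of its speed; a pose out of reach is approached as far as the arm can. A call with a gripper value outside its range is refused whole. The fingers move at their own pace and stop on an object; FORCE is the grip in N (left out, the last holds). Time passes only in rows, so rows that do not move let the fingers close, or fill a call up. It gives the time, the measured TCP pose, the force and the opening at its end, in the units of the state.
- observe(): the state, without advancing time (a new reading comes with each control period).
- get_image(name): name is "scene" or "top" or "wrist"; returns a dict with "color" (480x640x3 uint8, blue, green, red), "fov_y" (degrees; the focal length in pixels is half the picture's height over the tangent of half this angle, whatever the lens; pixels are square), "cx", "cy" (the principal point, pixels), "origin" and "attitude" of the camera in the world. Camera axes: x right, y down, z forward; pixel columns grow to the right and rows downward; lengths in m; the calibration is good to about 2 mm. A picture is of the moment at which its call begins. There is no depth.
- job_done(): hands the job in, once; it reports no verdict.
The state is a dict: "time": time; "joint_pos": joint angles; "qd": joint speeds; "effort": joint torques, N m; "eef_pos": TCP position; "orientation": TCP orientation; "wrist_force": force on the tool from outside, world axes, zero at the start; "wrist_torque": the same for the moment, N m; "grip_width": finger opening in m.
Only numpy, scipy, OpenCV 4.12 (cv2) and the standard library are available. Lean on these libraries where they do the work, as an engineer would, in place of code of your own. Each camera call takes 0.05 s, during which the arm holds its last target. There are 200 camera calls.

## Working session

There is one attempt and no reset: what is moved stays moved. The work goes in short steps, Python scripts to look and compute and a shell command to move; the robot and the scene stay as the last step left them, time stands still between calls to the robot, and variables do not carry over. Pictures are saved under pics/ and viewed, about 8 in all and at most 12, crops included, and the job is handed in when it is done.

```bash
mkdir -p pics
cat > h.py <<'E'
from bench import *
import numpy as np, cv2
np.set_printoptions(precision=4,suppress=True)
def cam(n):
    d=get_image(n); h=d["color"].shape[0]; d["f"]=h/2/np.tan(np.radians(d["fov_y"])/2); return d
def ray(d,u,v):
    r=np.array([(u-d["cx"])/d["f"],(v-d["cy"])/d["f"],1.]); r=np.array(d["attitude"])@r
    return np.array(d["origin"]),r/np.linalg.norm(r)
def onz(d,u,v,z):
    o,r=ray(d,u,v); return o+r*(z-o[2])/r[2]
def proj(d,p):
    q=np.array(d["attitude"]).T@(np.array(p)-np.array(d["origin"])); return np.array([d["cx"]+d["f"]*q[0]/q[2],d["cy"]+d["f"]*q[1]/q[2]])
def tri(d1,p1,d2,p2):
    o1,r1=ray(d1,*p1);o2,r2=ray(d2,*p2)
    A=np.stack([r1,-r2],1);t=np.linalg.lstsq(A,o2-o1,rcond=None)[0]
    a=o1+r1*t[0];b=o2+r2*t[1];return (a+b)/2,np.linalg.norm(a-b)
E
python3 - <<'E'
from h import *
import pickle
s=observe();print({k:np.array(v) for k,v in s.items()})
for n in ["scene","top"]:
    d=cam(n);cv2.imwrite(f"pics/{n}0.png",d["color"]);pickle.dump(d,open(n+".pkl","wb"));print(n,d["f"],d["cx"],d["cy"],d["origin"],np.array(d["attitude"]).tolist())
E
```

```text
{'time': array(0.), 'joint_pos': array([ 1.0315,  0.4942,  1.3461,  0.    ,  1.3025, -0.0955]), 'qd': array([ 0.0008, -0.0008, -0.0006,  0.0007, -0.0013, -0.0005]), 'effort': array([  0.0003, -88.2161, -38.387 ,  -0.0001,   0.0099,   0.    ]), 'eef_pos': array([0.2682, 0.5642, 0.2307]), 'orientation': array([[-0.0006,  0.4294,  0.9031],
       [-0.001 ,  0.9031, -0.4294],
       [-1.    , -0.0012, -0.0001]]), 'wrist_force': array([-0.2985,  0.6895,  0.2138]), 'wrist_torque': array([ 0.0037, -0.0139, -0.0378]), 'grip_width': array(0.0853)}
scene 591.6691074718876 325.7507610588183 233.5425986999893 [1.5863 0.3591 0.8272] [[-0.26336312135352746, 0.5409413266867688, -0.7987630107818494], [0.9644933562560747, 0.13064362352800588, -0.2295317175672345], [-0.019809897748832107, -0.8308518067103366, -0.5561410281910062]]
top 613.2357084883486 317.39612819753546 247.0006606407546 [0.4943 0.0412 1.2046] [[0.017765443563632518, -0.9982671250170625, 0.05609934157506989], [-0.9998414687781989, -0.01767042492222862, 0.0021893822238739833], [-0.0011942890947014128, -0.0561293434242452, -0.9984227914467506]]
```

View pics/scene0.png

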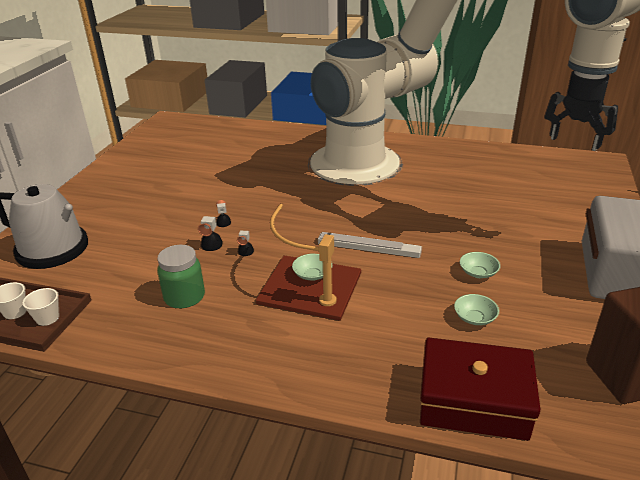

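View pics/top0.png

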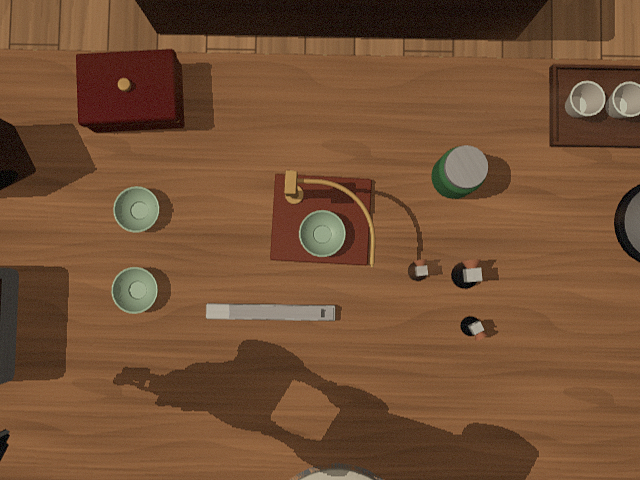

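The scene picture shows the three heads at about (208,232), (223,213) and (245,243), the stand at (325,290) and the jar at (181,278). The top picture shows the largest head at (471,273), the post at (292,188) and the rail's open end at (372,265). Next I'll zoom in on the heads and the rail.

Run:
```python
from h import *
import pickle
t=pickle.load(open("top.pkl","rb"));s=pickle.load(open("scene.pkl","rb"))
a=cv2.resize(t["color"][160:360,260:510],None,fx=1.6,fy=1.6,interpolation=cv2.INTER_CUBIC)
a=cv2.resize(t["color"][245:305,440:510],(400,343),interpolation=cv2.INTER_CUBIC)
b=cv2.resize(s["color"][205:260,185:255],(400,314),interpolation=cv2.INTER_CUBIC)
c=cv2.resize(t["color"][160:280,260:390],(400,369),interpolation=cv2.INTER_CUBIC)[:343]
e=cv2.resize(s["color"][195:315,250:370],(400,400))[:257*1]
e=cv2.resize(s["color"][195:315,250:370],(314,314));e=cv2.copyMakeBorder(e,0,0,0,86,0)
cv2.imwrite("pics/z.png",cv2.resize(np.vstack([np.hstack([a,c]),np.hstack([b,e])]),(730,600)))
# plinth mask corners on z=.014
hsv=cv2.cvtColor(t["color"],cv2.COLOR_BGR2HSV);print(hsv[250,285],hsv[190,290],hsv[235,370],hsv[350,60])
m=((hsv[...,0]<8)|(hsv[...,0]>174))&(hsv[...,1]>150);m=m.astype(np.uint8)
m[:150]=0;m[290:]=0;m[:,:250]=0;m[:,400:]=0
m=cv2.morphologyEx(m,cv2.MORPH_OPEN,np.ones((3,3)))
cs=max(cv2.findContours(m,0,2)[0],key=cv2.contourArea);r=cv2.minAreaRect(cs);box=cv2.boxPoints(r);print(r)
for p in box:print(p,onz(t,*p,.014))
```

```text
[  7 165 108] [ 18 136 176] [ 15 154 111] [ 11 146  89]
((357.1719665527344, 219.91856384277344), (23.877704620361328, 15.125718116760254), 64.65382385253906)
[345.2263 212.3665] [ 0.6298 -0.0093  0.014 ]
[358.8959 205.8914] [ 0.643  -0.0358  0.014 ]
[369.1177 227.4706] [ 0.6011 -0.0563  0.014 ]
[355.448  233.9457] [ 0.5879 -0.0298  0.014 ]
```

View pics/z.png

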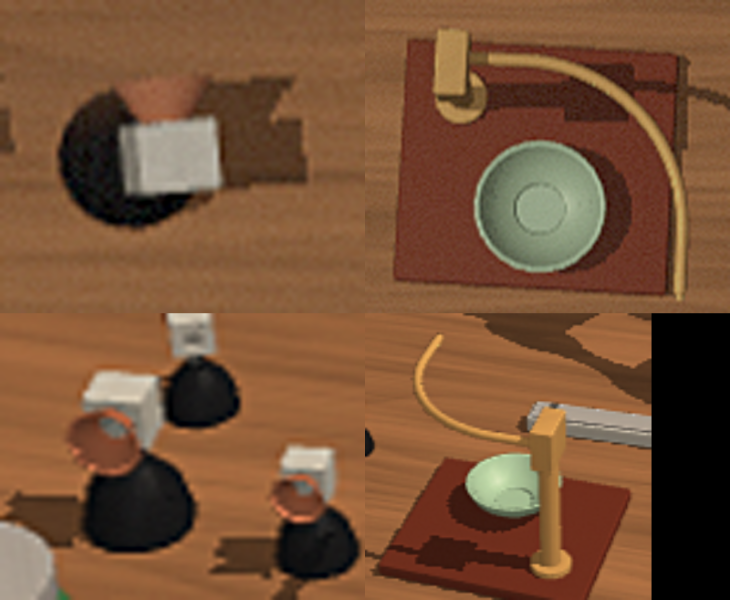

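The zoom shows the large head's copper bell facing image-up (world +x). The plinth corners, block and rail end are all clear enough to measure.

Run:
```python
from h import *
import pickle
t=pickle.load(open("top.pkl","rb"));s=pickle.load(open("scene.pkl","rb"))
f=2.808;C=lambda X,Y:(260+(X-365)/f,160+Y/f)
pix=[C(408,40),C(678,55),C(667,291),C(395,277)]
P=np.array([onz(t,*p,.014)[:2] for p in pix]);Q=np.array([[.04,.04],[.04,-.15],[-.13,-.15],[-.13,.04]])
print("sides",[np.linalg.norm(P[i]-P[(i+1)%4]) for i in range(4)])
pm,qm=P.mean(0),Q.mean(0);H=((Q-qm).T@(P-pm));a=np.arctan2(H[0,1]-H[1,0],H[0,0]+H[1,1])
R=np.array([[np.cos(a),-np.sin(a)],[np.sin(a),np.cos(a)]]);o=pm-R@qm
print("stand yaw",a,"origin",o,"res",(Q@R.T+o-P).tolist())
print("stop",R@[0,-.01]+o,"rail_end nominal",R@[-.145,-.145]+o)
e=onz(t,*C(681,297),.15)[:2];print("rail end seen world",e,"stand",R.T@(e-o))
# rail centreline in stand frame
hsv=cv2.cvtColor(t["color"],cv2.COLOR_BGR2HSV)
for X,Y in [(520,60),(560,67),(600,85),(640,120),(668,165),(680,210),(682,250),(681,297)]:
    p=onz(t,*C(X,Y),.15)[:2];q=R.T@(p-o);print(q, "r from nominal bend centre",np.hypot(q[0]+.1,q[1]+.045))
# head
g=t["color"].astype(int);sat=hsv[...,1];
m=((sat<60)&(hsv[...,2]>150)).astype(np.uint8);mm=np.zeros_like(m);mm[255:295,450:500]=m[255:295,450:500]
c=max(cv2.findContours(mm,0,2)[0],key=cv2.contourArea);r=cv2.minAreaRect(c);print("block",r)
b=np.array([onz(t,*p,.075) for p in cv2.boxPoints(r)]);print(b,b.mean(0),[np.linalg.norm(b[i]-b[i-1]) for i in range(4)])
m=(hsv[...,2]<45).astype(np.uint8);mm=np.zeros_like(m);mm[250:300,445:485]=m[250:300,445:485]
ys,xs=np.nonzero(mm);print("black",xs.min(),xs.max(),ys.min(),ys.max(),onz(t,xs.min(),(ys.max()+ys.min())/2,0.01),onz(t,xs.mean(),ys.max(),0.01))
mm=m*0;sc=cv2.cvtColor(s["color"],cv2.COLOR_BGR2HSV);mm[225:255,195:225]=(sc[225:255,195:225,2]<45);ys,xs=np.nonzero(mm);print(xs.min(),xs.max(),ys.max(),onz(s,(xs.min()+xs.max())/2,ys.max(),0))
```

```text
sides [np.float64(0.18848193627907353), np.float64(0.16466229611990826), np.float64(0.18837393993591295), np.float64(0.16554287149773414)]
stand yaw -0.03473693502012729 origin [0.6631 0.0907] res [[0.0021253526241358234, 0.0005479366118545381], [0.0027597467744066018, -0.0009943441196297725], [-0.002567141227685754, -0.0005860367527639188], [-0.00231795817085656, 0.0010324442605391393]]
stop [0.6628 0.0807] rail_end nominal [ 0.5132 -0.0492]
rail end seen world [ 0.5229 -0.0519] stand [-0.1352 -0.1473]
[ 0.0057 -0.0412] r from nominal bend centre 0.10574435260599457
[ 0.0026 -0.066 ] r from nominal bend centre 0.10475555293121909
[-0.0073 -0.0913] r from nominal bend centre 0.10363587141033818
[-0.0276 -0.1169] r from nominal bend centre 0.10203171595194577
[-0.0545 -0.1355] r from nominal bend centre 0.10126704710660471
[-0.0819 -0.1442] r from nominal bend centre 0.10081947020432803
[-0.1064 -0.1466] r from nominal bend centre 0.10176859490031069
[-0.1352 -0.1473] r from nominal bend centre 0.10820728852180013
block ((473.67327880859375, 274.232666015625), (12.935483932495117, 15.02506160736084), 84.2894058227539)
[[ 0.5229 -0.2297  0.075 ]
 [ 0.5261 -0.2572  0.075 ]
 [ 0.5025 -0.2597  0.075 ]
 [ 0.4992 -0.2322  0.075 ]] [ 0.5127 -0.2447  0.075 ] [np.float64(0.023745170030575753), np.float64(0.027691008725522666), np.float64(0.023748178718821934), np.float64(0.027658339951901666)]
black 451 476 266 287 [ 0.5085 -0.2171  0.01  ] [ 0.4885 -0.2352  0.01  ]
201 224 250 [ 0.5322 -0.231   0.    ]
```

```bash
python3 - <<'E'
from h import *
import pickle
t=pickle.load(open("top.pkl","rb"));s=pickle.load(open("scene.pkl","rb"))
f=2.808;C=lambda X,Y:(260+(X-365)/f,160+Y/f);E=lambda X,Y:(250+(X-365)/2.388,195+(Y-313)/2.389)
print("tip",tri(t,C(681,297),s,E(437,338)))
print("BL",tri(t,C(395,277),s,E(630,489)),onz(s,*E(630,489),.014))
print("BR",tri(t,C(667,291),s,E(445,458)),onz(s,*E(445,458),.014))
# rail center mask in scene: brass pixels
h=cv2.cvtColor(s["color"],cv2.COLOR_BGR2HSV);m=((h[...,0]>14)&(h[...,0]<24)&(h[...,1]>110)&(h[...,2]>150))
for v in range(202,250,2):
    xs=np.nonzero(m[v,265:345])[0]+265;print(v,xs.tolist() if len(xs)<22 else (xs.min(),xs.max(),len(xs)))
A=t["color"];h=cv2.cvtColor(A,cv2.COLOR_BGR2HSV);m=((h[...,0]>14)&(h[...,0]<24)&(h[...,1]>100)&(h[...,2]>125))
for v in range(176,270,6):
    xs=np.nonzero(m[v,300:385])[0]+300;print(v,xs.tolist() if len(xs)<22 else (xs.min(),xs.max(),len(xs)))
E
python3 -m crank '[{"rx":8.5,"dx":-0.03},{"rx":8.5,"dx":-0.03},{"rx":8.5,"dz":0.04},{"rx":8.5,"dz":0.04},{"rx":8.5,"dz":0.04}]'
```

```text
tip (array([ 0.5228, -0.0516,  0.1458]), np.float64(0.0012477474628748626))
BL (array([0.5364, 0.1363, 0.0125]), np.float64(0.004302590755373155)) [0.5376 0.1388 0.014 ]
BR (array([ 0.5298, -0.0518,  0.0122]), np.float64(0.005149046961662161)) [ 0.5317 -0.0483  0.014 ]
202 []
204 [280, 281, 282]
206 [278, 279, 280, 281, 282]
208 [277, 278, 279, 280, 281]
210 [276, 277, 278, 279]
212 [274, 275, 276, 277]
214 [273, 274, 275, 276]
216 [272, 273, 274, 275]
218 [271, 272, 273, 274]
220 [271, 272, 273, 274]
222 [271, 272, 273]
224 [271, 272, 273]
226 [271, 272, 273]
228 [272, 273, 274]
230 [273, 274, 275]
232 [275, 276, 277]
234 [276, 277, 278, 279, 325, 326]
236 [278, 279, 280, 281, 324, 325, 326, 327, 328, 329, 330, 331, 332, 333]
238 [281, 282, 283, 284, 323, 324, 325, 326, 327, 328, 329, 330, 331, 332, 333]
240 [284, 285, 286, 287, 288, 321, 322, 323, 324, 325, 326, 327, 328, 329, 330, 331, 332, 333]
242 [288, 289, 290, 291, 292, 293, 294, 320, 321, 322, 323, 324, 325, 326, 327, 328, 329, 330, 331, 332, 333]
244 (np.int64(293), np.int64(333), 25)
246 (np.int64(300), np.int64(333), 22)
248 [311, 312, 313, 328, 329, 330, 331, 332, 333]
176 [347]
182 (np.int64(304), np.int64(333), 30)
188 [300, 337, 338, 339, 340, 341, 342, 343, 344, 345]
194 [348, 349, 350, 351, 352, 353]
200 [300, 355, 356, 357, 358, 359]
206 [360, 361, 362, 363, 364]
212 [364, 365, 366, 367]
218 [367, 368, 369, 370]
224 [369, 370, 371, 372]
230 [370, 371, 372, 373]
236 [371, 372, 373]
242 [371, 372, 373, 374]
248 [371, 372, 373]
254 [370, 371, 372, 373]
260 [370, 371, 372, 373]
266 [323, 371, 372, 373, 376]$[0]: bad value
```

```bash
python3 -m crank '[{"dx":0,"dy":-0.035,"dz":0.0315,"rx":0,"ry":0,"rz":0,"jaw":1},{"dx":0,"dy":-0.035,"dz":0.0315,"rx":0,"ry":0,"rz":0,"jaw":1},{"dx":0,"dy":-0.035,"dz":0.0315,"rx":0,"ry":0,"rz":0,"jaw":1},{"dx":0,"dy":-0.035,"dz":0.0315,"rx":0,"ry":0,"rz":0,"jaw":1},{"dx":0,"dy":-0.035,"dz":0.0315,"rx":0,"ry":0,"rz":0,"jaw":1}]' 30
```

```text
time: 0.6
eef_pos: [0.3354, 0.337, 0.2311]
orientation: [[-0.0, 0.429, 0.903], [-0.0, 0.903, -0.429], [-1.0, -0.0, -0.0]]
wrist_force: [1.4, -0.5, 0.4]
grip_width: 0.0859
```

```bash
python3 -m crank '[{"dy":-0.035,"dz":0.0315,"jaw":1},{"dy":-0.035,"dz":0.0315,"jaw":1},{"dy":-0.035,"dz":0.0315,"jaw":1},{"dy":-0.035,"dz":0.0315,"jaw":1},{"dy":-0.035,"dz":0.0315,"jaw":1}]'|tail -5
python3 -m crank '[{"dx":0,"dy":-0.035,"dz":0.0315,"rx":0,"ry":0,"rz":0},{"dy":-0.035,"dz":0.0315},{"dy":-0.035,"dz":0.0315},{"dy":-0.035,"dz":0.0315},{"dy":-0.035,"dz":0.0315}]'|tail -5
```

```text
$[0]: bad value
$[0]: bad value
```

```bash
python3 -m crank '[{"dx":0,"dy":-0.035,"dz":0.0315,"rx":0,"ry":0,"rz":0,"jaw":1},{"dx":0,"dy":-0.035,"dz":0.0315,"rx":0,"ry":0,"rz":0,"jaw":1},{"dx":0,"dy":-0.035,"dz":0.0315,"rx":0,"ry":0,"rz":0,"jaw":1},{"dx":0,"dy":-0.035,"dz":0.0315,"rx":0,"ry":0,"rz":0,"jaw":1},{"dx":0,"dy":-0.035,"dz":0.0315,"rx":0,"ry":0,"rz":0,"jaw":1}]' >/dev/null
python3 -m crank '[{"dx":0,"dy":-0.035,"dz":0.0315,"rx":0,"ry":0,"rz":0,"jaw":1},{"dx":0,"dy":-0.035,"dz":0.0315,"rx":0,"ry":0,"rz":0,"jaw":1},{"dx":0,"dy":-0.035,"dz":0.0315,"rx":0,"ry":0,"rz":0,"jaw":1},{"dx":0,"dy":-0.035,"dz":0.0315,"rx":0,"ry":0,"rz":0,"jaw":1},{"dx":0,"dy":-0.035,"dz":0.0315,"rx":0,"ry":0,"rz":0,"jaw":1}]' 
python3 -m crank '[{"dx":0,"dy":-0.035,"dz":0.0315,"rx":0,"ry":0,"rz":0,"jaw":1},{"dx":0,"dy":-0.035,"dz":0.0315,"rx":0,"ry":0,"rz":0,"jaw":1},{"dx":0,"dy":0,"dz":0,"rx":8.5,"ry":0,"rz":0,"jaw":1},{"dx":0,"dy":0,"dz":0,"rx":8.5,"ry":0,"rz":0,"jaw":1},{"dx":0,"dy":0,"dz":0,"rx":8.5,"ry":0,"rz":0,"jaw":1}]'
```

```text
time: 1.6
eef_pos: [0.4697, -0.1146, 0.2312]
orientation: [[-0.0, 0.43, 0.903], [0.0, 0.903, -0.43], [-1.0, 0.0, -0.0]]
wrist_force: [1.0, 0.6, -0.2]
grip_width: 0.0856
time: 2.1
eef_pos: [0.4963, -0.2032, 0.2308]
orientation: [[-0.001, 0.781, 0.625], [0.0, 0.625, -0.781], [-1.0, -0.0, -0.001]]
wrist_force: [0.4, 0.4, 0.4]
grip_width: 0.0854
```

```bash
python3 -m crank '[{"dx":0,"dy":0,"dz":0,"rx":8.5,"ry":0,"rz":0,"jaw":1},{"dx":0,"dy":0,"dz":0,"rx":8.5,"ry":0,"rz":0,"jaw":1},{"dx":0,"dy":0,"dz":0,"rx":8.5,"ry":0,"rz":0,"jaw":1},{"dx":0,"dy":0,"dz":0,"rx":8.5,"ry":0,"rz":0,"jaw":1},{"dx":0,"dy":0,"dz":0,"rx":8.5,"ry":0,"rz":0,"jaw":1}]' >/dev/null
python3 -m crank '[{"dx":0,"dy":0,"dz":0,"rx":8.5,"ry":0,"rz":0,"jaw":1},{"dx":0,"dy":0,"dz":0,"rx":8.5,"ry":0,"rz":0,"jaw":1},{"dx":0,"dy":0,"dz":0,"rx":8.5,"ry":0,"rz":0,"jaw":1},{"dx":0,"dy":0,"dz":0,"rx":8.5,"ry":0,"rz":0,"jaw":1},{"dx":0,"dy":0,"dz":0,"rx":8.5,"ry":0,"rz":0,"jaw":1}]' >/dev/null
python3 -m crank '[{"dx":0,"dy":0,"dz":0,"rx":8.5,"ry":0,"rz":0,"jaw":1},{"dx":0,"dy":0,"dz":0,"rx":8.5,"ry":0,"rz":0,"jaw":1},{"dx":0,"dy":0,"dz":0,"rx":8.5,"ry":0,"rz":0,"jaw":1},{"dx":0,"dy":0,"dz":0,"rx":8.5,"ry":0,"rz":0,"jaw":1},{"dx":0,"dy":0,"dz":0,"rx":0,"ry":0,"rz":0,"jaw":1}]'
python3 - <<'E'
from h import *
s=observe();print(s["joint_pos"],s["eef_pos"]);d=cam("wrist");cv2.imwrite("pics/w1.png",d["color"])
import pickle;pickle.dump(d,open("w1.pkl","wb"));print(d["origin"],proj(d,[.5127,-.2447,.075]))
E
```

```text
time: 3.6
eef_pos: [0.4963, -0.2027, 0.2311]
orientation: [[-0.001, 0.172, -0.985], [0.0, -0.985, -0.172], [-1.0, -0.0, 0.0]]
wrist_force: [1.1, 0.8, 0.5]
grip_width: 0.0857
[-0.4992  0.3695  1.5644  0.      1.2082  0.8989] [ 0.4963 -0.2027  0.2311]
[ 0.5714 -0.1905  0.3732] [377.7352 210.9506]
```

View pics/w1.png

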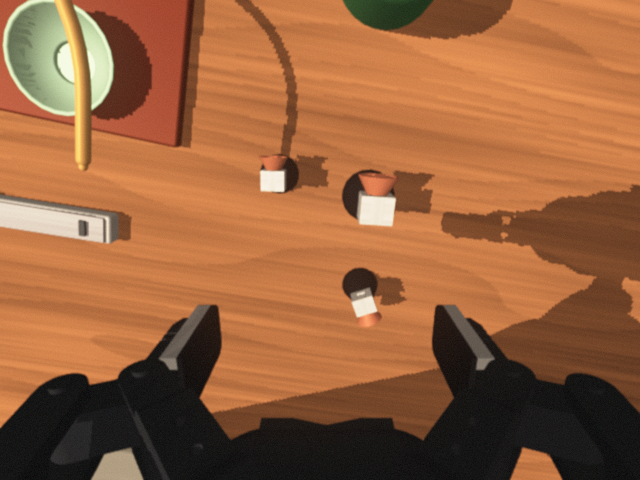

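The wrist view shows the target block at (377,209) with its bell up-image, as predicted. The rail tip is at (83,168).

Run:
```python
from h import *
import pickle
t=pickle.load(open("top.pkl","rb"));s=pickle.load(open("scene.pkl","rb"));w=pickle.load(open("w1.pkl","rb"))
h=cv2.cvtColor(w["color"],cv2.COLOR_BGR2HSV)
m=((h[...,1]<70)&(h[...,2]>170)).astype(np.uint8);mm=m*0;mm[185:232,350:402]=m[185:232,350:402]
c=max(cv2.findContours(mm,0,2)[0],key=cv2.contourArea);r=cv2.minAreaRect(c)
b=np.array([onz(w,*p,.075) for p in cv2.boxPoints(r)]);print(r,b,b.mean(0),[np.linalg.norm(b[i]-b[i-1]) for i in range(4)])
m=((h[...,0]>12)&(h[...,0]<26)&(h[...,1]>110)&(h[...,2]>150))
for v in range(130,172,4):
    xs=np.nonzero(m[v,65:100])[0]+65;print(v,xs.min() if len(xs) else 0,xs.max() if len(xs) else 0)
tt=(372.,266.3)
for p in [(83,168),(83.5,169)]:
    print(tri(t,tt,w,p), tri(s,(281.,204),w,p), tri(t,tt,s,(281.,204)), onz(w,*p,.147),onz(t,*tt,.147))
```

```text
((376.0286865234375, 210.18446350097656), (35.94268798828125, 29.333580017089844), 5.19442892074585) [[ 0.4994 -0.2295  0.075 ]
 [ 0.5241 -0.2268  0.075 ]
 [ 0.5265 -0.2565  0.075 ]
 [ 0.5018 -0.26    0.075 ]] [ 0.5129 -0.2432  0.075 ] [np.float64(0.030536719859812295), np.float64(0.024915663980778897), np.float64(0.029801581765455575), np.float64(0.02501828515806231)]
130 66 85
134 67 99
138 71 95
142 74 97
146 66 85
150 65 93
154 74 85
158 66 91
162 67 85
166 65 92
170 70 96
(array([ 0.5226, -0.0507,  0.1507]), np.float64(0.0012625340521243077)) (array([ 0.5225, -0.0492,  0.1494]), np.float64(0.0009612415904970991)) (array([ 0.5217, -0.0501,  0.1492]), np.float64(0.0018784771591274195)) [ 0.5224 -0.0482  0.147 ] [ 0.5221 -0.0512  0.147 ]
(array([ 0.5223, -0.0508,  0.1506]), np.float64(0.0006466391339993249)) (array([ 0.522 , -0.0494,  0.1491]), np.float64(0.0008200623089894559)) (array([ 0.5217, -0.0501,  0.1492]), np.float64(0.0018784771591274195)) [ 0.5218 -0.0484  0.147 ] [ 0.5221 -0.0512  0.147 ]
```

```bash
python3 -m crank '[{"dx":0,"dy":0.0218,"dz":-0.0045,"rx":0,"ry":0,"rz":0,"jaw":1},{"dx":0,"dy":0.0217,"dz":-0.0045,"rx":0,"ry":0,"rz":0,"jaw":1},{"dx":0.04,"dy":0,"dz":0,"rx":3.9,"ry":0,"rz":0,"jaw":1},{"dx":0.04,"dy":0,"dz":0,"rx":0,"ry":0,"rz":0,"jaw":1},{"dx":0.03,"dy":0,"dz":0,"rx":0,"ry":0,"rz":0,"jaw":1}]' 
python3 -m crank '[{"dx":0.03,"dy":0,"dz":0,"rx":0,"ry":0,"rz":0,"jaw":1},{"dx":0.025,"dy":0,"dz":0,"rx":0,"ry":0,"rz":0,"jaw":1},{"dx":0.023,"dy":0,"dz":0,"rx":0,"ry":0,"rz":0,"jaw":0.8},{"dx":0,"dy":0,"dz":0,"rx":0,"ry":0,"rz":0,"jaw":0.6},{"dx":0,"dy":0,"dz":0,"rx":0,"ry":0,"rz":0,"jaw":0.5}]'
python3 - <<'E'
from h import *
d=cam("wrist");cv2.imwrite("pics/w2.png",d["color"])
E
```

```text
time: 4.15
eef_pos: [0.5123, -0.2438, 0.1192]
orientation: [[-0.001, 0.113, -0.994], [0.001, -0.994, -0.113], [-1.0, -0.001, 0.001]]
wrist_force: [0.6, -0.1, -0.1]
grip_width: 0.0851
time: 4.65
eef_pos: [0.513, -0.2441, 0.0435]
orientation: [[-0.001, 0.11, -0.994], [0.0, -0.994, -0.11], [-1.0, -0.0, 0.0]]
wrist_force: [0.8, 0.7, 0.2]
grip_width: 0.044
```

View pics/w2.png

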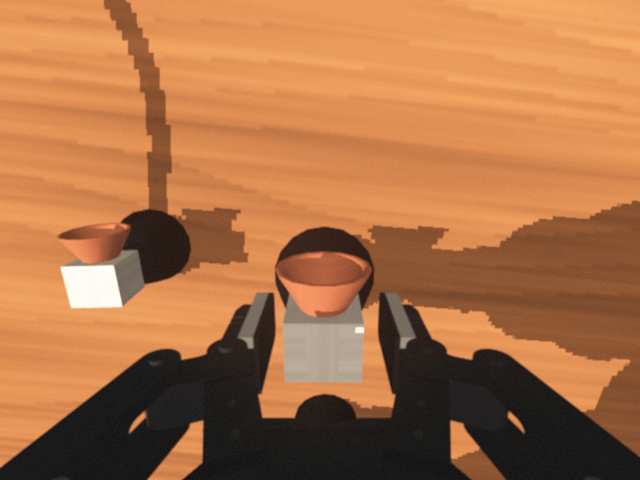

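The block at (323,345) sits centred between the pads, so I'll close.

```bash
python3 -m crank '[{"dx":0,"dy":0,"dz":0,"rx":0,"ry":0,"rz":0,"jaw":0.3},{"dx":0,"dy":0,"dz":0,"rx":0,"ry":0,"rz":0,"jaw":0.2},{"dx":0,"dy":0,"dz":0,"rx":0,"ry":0,"rz":0,"jaw":0.1},{"dx":0,"dy":0,"dz":0,"rx":0,"ry":0,"rz":0,"jaw":0},{"dx":0,"dy":0,"dz":0,"rx":0,"ry":0,"rz":0,"jaw":0}]' 35
python3 -m crank '[{"dx":-0.005,"dy":0,"dz":0,"rx":0,"ry":0,"rz":0,"jaw":0},{"dx":-0.01,"dy":0,"dz":0,"rx":0,"ry":0,"rz":0,"jaw":0},{"dx":-0.03,"dy":0,"dz":0,"rx":0,"ry":0,"rz":0,"jaw":0},{"dx":-0.02,"dy":0,"dz":0,"rx":0,"ry":0,"rz":0,"jaw":0},{"dx":0,"dy":0,"dz":0,"rx":0,"ry":0,"rz":0,"jaw":0}]'
```

```text
time: 5.2
eef_pos: [0.5136, -0.2444, 0.0445]
orientation: [[0.002, 0.108, -0.994], [-0.001, -0.994, -0.108], [-1.0, 0.001, -0.002]]
wrist_force: [-0.5, 1.4, 8.5]
grip_width: 0.0273
time: 5.7
eef_pos: [0.5143, -0.2449, 0.1115]
orientation: [[0.004, 0.108, -0.994], [-0.003, -0.994, -0.108], [-1.0, 0.003, -0.004]]
wrist_force: [-0.0, 0.2, -2.9]
grip_width: 0.0275
```

```bash
python3 -m crank '[{"dx":-0.02,"dy":0,"dz":0,"rx":3.5,"ry":0,"rz":0,"jaw":0},{"dx":0,"dy":0,"dz":0,"rx":3.5,"ry":0,"rz":0,"jaw":0},{"dx":0,"dy":0,"dz":0.019,"rx":0,"ry":0,"rz":0,"jaw":0},{"dx":0,"dy":-0.015,"dz":0.019,"rx":0,"ry":0,"rz":0,"jaw":0},{"dx":0,"dy":-0.03,"dz":0,"rx":0,"ry":0,"rz":0,"jaw":0}]' 
python3 -m crank '[{"dx":0,"dy":-0.04,"dz":0,"rx":0,"ry":0,"rz":0,"jaw":0},{"dx":0,"dy":-0.04,"dz":0,"rx":0,"ry":0,"rz":0,"jaw":0},{"dx":0,"dy":-0.04,"dz":0,"rx":0,"ry":0,"rz":0,"jaw":0},{"dx":0,"dy":-0.025,"dz":0,"rx":0,"ry":0,"rz":0,"jaw":0},{"dx":0,"dy":-0.005,"dz":0,"rx":0,"ry":0,"rz":0,"jaw":0}]'
python3 - <<'E'
from h import *
import pickle
o=observe();print(o["eef_pos"],o["orientation"],o["wrist_force"],o["wrist_torque"],o["time"])
for n in ["scene","wrist"]:
    d=cam(n);pickle.dump(d,open(n+"3.pkl","wb"));
    if n=="scene":a=cv2.resize(d["color"][170:270,240:350],(440,400),interpolation=cv2.INTER_CUBIC);print(proj(d,[.479,-.05,.15]))
    else:b=cv2.resize(d["color"],None,fx=.6,fy=.6); full=d["color"]
b=full[120:420,160:500];b=cv2.resize(b,(360,318));b=cv2.copyMakeBorder(b,0,82,0,0,0)
cv2.imwrite("pics/p3.png",np.hstack([a,b]))
E
```

```text
time: 6.2
eef_pos: [0.4734, -0.1989, 0.1278]
orientation: [[-0.002, -0.017, -1.0], [0.0, -1.0, 0.017], [-1.0, -0.0, 0.002]]
wrist_force: [0.5, -0.1, -1.8]
grip_width: 0.0275
time: 6.7
eef_pos: [0.477, -0.046, 0.1279]
orientation: [[-0.001, -0.012, -1.0], [0.001, -1.0, 0.012], [-1.0, -0.001, 0.001]]
wrist_force: [-0.5, 0.1, -1.9]
grip_width: 0.0275
[ 0.477  -0.046   0.1279] [[-0.0011 -0.012  -0.9999]
 [ 0.0006 -0.9999  0.012 ]
 [-1.     -0.0006  0.0012]] [-0.5267  0.05   -1.9121] [-0.0311 -0.0376 -0.0052] 6.7
[286.6554 194.347 ]
```

View pics/p3.png

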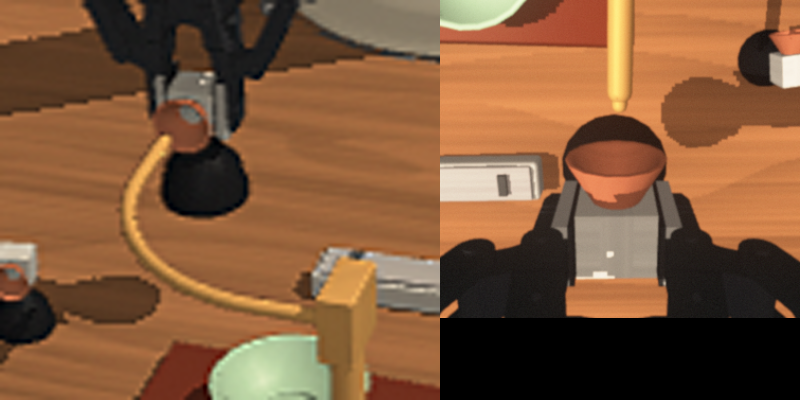

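The scene view shows the bell rim centre at crop (181,127) and the rail tip at (167,140), just in front of the bell. In the wrist view the tip at (619,107) is nearly in line with the bell centre at (615,157).

Run:
```python
from h import *
import pickle
s=pickle.load(open("scene3.pkl","rb"));w=pickle.load(open("wrist3.pkl","rb"))
W=lambda X,Y:(160+(X-440)*340/360,120+Y*300/318);S=lambda X,Y:(240+X/4,170+Y/4)
print("tip",tri(s,S(167.5,138),w,W(619,109)),"y at z.1495",onz(w,*W(619,109),.1495))
# bell rim: extremes at rim height
for z in (.140,.145,.15):print("rim wrist",z,onz(w,*W(566.5,157),z),onz(w,*W(665.5,157),z))
print("rim centre",tri(s,S(181,127),w,W(616,157)))
print("proj rim pred",proj(s,[.505,-.046,.1454]),S(181,127), "tip pred",proj(s,[.522,-.05,.1495]),S(167.5,138))
# rail direction wrist
for p in [(619,105),(620,60),(620.5,10)]:print(onz(w,*W(*p),.1495))
# rim z via bell red mask extents in scene
```

```text
tip (array([ 0.5213, -0.0483,  0.1477]), np.float64(0.0018526467894662852)) y at z.1495 [ 0.5222 -0.0491  0.1495]
rim wrist 0.14 [ 0.5021 -0.03    0.14  ] [ 0.5016 -0.0658  0.14  ]
rim wrist 0.145 [ 0.5041 -0.0307  0.145 ] [ 0.5036 -0.0651  0.145 ]
rim wrist 0.15 [ 0.506  -0.0314  0.15  ] [ 0.5056 -0.0644  0.15  ]
rim centre (array([ 0.5029, -0.0469,  0.1442]), np.float64(0.002272697922133248))
proj rim pred [284.812  201.9391] (285.25, 201.75) tip pred [280.5792 203.9407] (281.875, 204.5)
[ 0.5235 -0.0491  0.1495]
[ 0.5379 -0.0496  0.1495]
[ 0.5527 -0.0499  0.1495]
```

```bash
python3 -m crank '[{"dx":-0.004,"dy":0.0015,"dz":0,"rx":0,"ry":0,"rz":0,"jaw":0},{"dx":0,"dy":0,"dz":-0.01,"rx":0,"ry":0,"rz":0,"jaw":0},{"dx":0,"dy":0,"dz":-0.008,"rx":0,"ry":0,"rz":0,"jaw":0},{"dx":0,"dy":0,"dz":-0.006,"rx":0,"ry":0,"rz":0,"jaw":0},{"dx":0,"dy":0,"dz":-0.004,"rx":0,"ry":0,"rz":0,"jaw":0}]' 
python3 -m crank '[{"dx":0,"dy":0,"dz":-0.003,"rx":0,"ry":0,"rz":0,"jaw":0},{"dx":0,"dy":0,"dz":-0.003,"rx":0,"ry":0,"rz":0,"jaw":0},{"dx":0,"dy":0,"dz":-0.002,"rx":0,"ry":0,"rz":0,"jaw":0},{"dx":0,"dy":0,"dz":-0.002,"rx":0,"ry":0,"rz":0,"jaw":0},{"dx":0,"dy":0,"dz":0,"rx":0,"ry":0,"rz":0,"jaw":0}]'
python3 - <<'E'
from h import *
import pickle
for n in ["scene","wrist"]:
    d=cam(n);pickle.dump(d,open(n+"4.pkl","wb"));
    if n=="scene":a=cv2.resize(d["color"][180:240,255:321],(440,400),interpolation=cv2.INTER_CUBIC)
    else:full=d["color"]
b=full[120:420,160:500];b=cv2.resize(b,(360,318));b=cv2.copyMakeBorder(b,0,82,0,0,0)
cv2.imwrite("pics/p4.png",np.hstack([a,b]))
E
```

```text
time: 7.3
eef_pos: [0.5066, -0.0508, 0.1322]
orientation: [[0.0, -0.015, -1.0], [-0.0, -1.0, 0.015], [-1.0, 0.0, -0.0]]
wrist_force: [-0.2, -0.6, -1.2]
grip_width: 0.0276
time: 7.8
eef_pos: [0.5159, -0.0505, 0.1323]
orientation: [[0.0, -0.014, -1.0], [0.0, -1.0, 0.014], [-1.0, -0.0, -0.0]]
wrist_force: [0.6, 1.5, -1.5]
grip_width: 0.0277
```

View pics/p4.png

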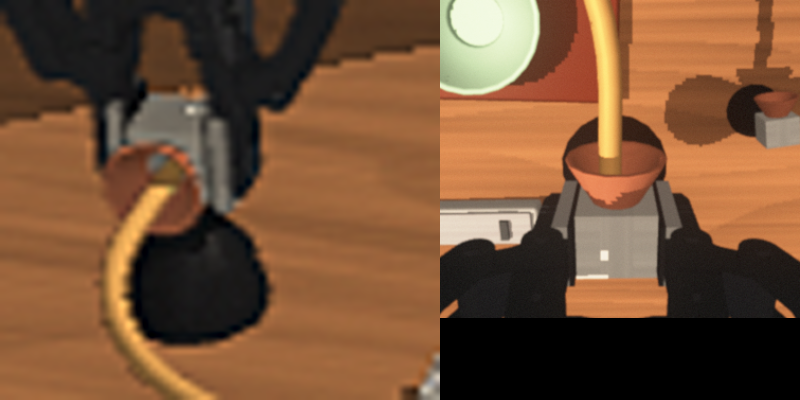

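The rail is inside the bell. In the wrist view it is about 2 mm left of bell centre (611 against 616), which is +y. I'll correct that and advance.

```bash
python3 -m crank '[{"dx":0,"dy":-0.0015,"dz":0,"rx":0,"ry":0,"rz":0,"jaw":0},{"dx":0,"dy":0,"dz":-0.002,"rx":0,"ry":0,"rz":0,"jaw":0},{"dx":0,"dy":0,"dz":-0.002,"rx":0,"ry":0,"rz":0,"jaw":0},{"dx":0,"dy":0,"dz":-0.001,"rx":0,"ry":0,"rz":0,"jaw":0},{"dx":0,"dy":0,"dz":0,"rx":0,"ry":0,"rz":0,"jaw":0}]' |sed -n '2p;4p'
python3 - <<'E'
from h import *
o=observe();print(o["eef_pos"],o["wrist_force"],o["wrist_torque"])
E
python3 -m crank '[{"dx":0,"dy":0,"dz":-0.001,"rx":0,"ry":0,"rz":0,"jaw":0},{"dx":0,"dy":0,"dz":-0.001,"rx":0,"ry":0,"rz":0,"jaw":0},{"dx":0,"dy":0,"dz":-0.001,"rx":0,"ry":0,"rz":0,"jaw":0},{"dx":0,"dy":0,"dz":-0.001,"rx":0,"ry":0,"rz":0,"jaw":0},{"dx":0,"dy":0,"dz":0,"rx":0,"ry":0,"rz":0,"jaw":0}]' |sed -n '2p;4p'
python3 - <<'E'
from h import *
o=observe();print(o["eef_pos"],o["wrist_force"],o["wrist_torque"])
E
```

```text
eef_pos: [0.521, -0.0492, 0.1323]
wrist_force: [-0.4, 0.2, -2.1]
[ 0.521  -0.0492  0.1323] [-0.449   0.2158 -2.1307] [ 0.0295 -0.0455 -0.0105]
eef_pos: [0.525, -0.0492, 0.1323]
wrist_force: [0.3, -0.0, -2.0]
[ 0.525  -0.0492  0.1323] [ 0.2629 -0.0092 -1.9604] [ 0.0009 -0.0112  0.029 ]
```

```bash
cat > fit.py <<'E'
from h import *
import pickle
from scipy.optimize import least_squares
from scipy.spatial import cKDTree
t=pickle.load(open("top.pkl","rb"))
h=cv2.cvtColor(t["color"],cv2.COLOR_BGR2HSV);m=((h[...,0]>14)&(h[...,0]<24)&(h[...,1]>100)&(h[...,2]>125))
px=[]
for v in range(206,264,3):
    xs=np.nonzero(m[v,355:380])[0]+355
    if len(xs)>2:px.append((xs.mean(),v))
for u in range(306,346,3):
    ys=np.nonzero(m[176:196,u])[0]+176
    if len(ys)>2:px.append((u,ys.mean()))
P=np.array([onz(t,*p,.149)[:2] for p in px])+[0,.002]
a=np.radians(np.arange(0,90.01,.5))
c=np.vstack([np.c_[np.zeros(36),np.linspace(-.010,-.045,36)],np.c_[-.1+.1*np.cos(a),-.045-.1*np.sin(a)],np.c_[np.linspace(-.1,-.145,46),np.full(46,-.145)]])
def T(q):
    C,S=np.cos(q[2]),np.sin(q[2]);return c@np.array([[C,S],[-S,C]])+q[:2]
r=least_squares(lambda q:np.r_[cKDTree(T(q)).query(P)[0]],[.669,.09,-.01],diff_step=1e-3,loss="soft_l1",f_scale=.002)
if __name__=="__main__":
    print(r.x,np.sqrt(np.mean(r.fun**2)));Q=T(r.x);print("tip",Q[-1],"bend start",Q[-46],"bend end",Q[36],"stop end",Q[0])
E
python3 fit.py
```

```text
[ 0.6691  0.0946 -0.0171] 0.0004514100934947579
tip [ 0.5216 -0.0479] bend start [ 0.5666 -0.0487] bend end [0.6683 0.0496] stop end [0.6689 0.0846]
```

```bash
python3 -m crank '[{"dx":0,"dy":0,"dz":-0.002,"rx":0,"ry":0,"rz":0,"jaw":0},{"dx":0,"dy":0,"dz":-0.002,"rx":0,"ry":0,"rz":0,"jaw":0},{"dx":0,"dy":0,"dz":-0.002,"rx":0,"ry":0,"rz":0,"jaw":0},{"dx":0,"dy":0,"dz":-0.002,"rx":0,"ry":0,"rz":0,"jaw":0},{"dx":0,"dy":0,"dz":0,"rx":0,"ry":0,"rz":0,"jaw":0}]' |sed -n '2,4p'
python3 - <<'E'
from h import *
o=observe();print(o["wrist_force"],o["wrist_torque"])
E
python3 -m crank '[{"dx":0,"dy":0,"dz":-0.002,"rx":0,"ry":0,"rz":0,"jaw":0},{"dx":0,"dy":0,"dz":-0.002,"rx":0,"ry":0,"rz":0,"jaw":0},{"dx":0,"dy":0,"dz":-0.002,"rx":0,"ry":0,"rz":0,"jaw":0},{"dx":0,"dy":0,"dz":-0.001,"rx":0,"ry":0,"rz":0,"jaw":0},{"dx":0,"dy":0,"dz":0,"rx":0,"ry":0,"rz":0,"jaw":0}]' |sed -n '2,4p'
python3 - <<'E'
from h import *
o=observe();print(o["wrist_force"],o["wrist_torque"])
E
```

```text
eef_pos: [0.5331, -0.0494, 0.1323]
orientation: [[0.0, -0.014, -1.0], [-0.0, -1.0, 0.014], [-1.0, 0.0, -0.0]]
wrist_force: [1.2, -0.3, -1.7]
[ 1.2206 -0.2918 -1.7328] [ 0.0116 -0.051   0.0104]
eef_pos: [0.5399, -0.0494, 0.1323]
orientation: [[0.0, -0.014, -1.0], [0.0, -1.0, 0.014], [-1.0, -0.0, -0.0]]
wrist_force: [-0.3, -0.2, -2.8]
[-0.2981 -0.2013 -2.7745] [-0.0097 -0.0027  0.0266]
```

```bash
python3 -m crank '[{"dx":0,"dy":-0.0004,"dz":-0.003,"rx":0,"ry":0,"rz":0,"jaw":0},{"dx":0,"dy":0,"dz":-0.003,"rx":0,"ry":0,"rz":0,"jaw":0},{"dx":0,"dy":0,"dz":-0.003,"rx":0,"ry":0,"rz":0,"jaw":0},{"dx":0,"dy":0,"dz":-0.003,"rx":0,"ry":0,"rz":0,"jaw":0},{"dx":0,"dy":0,"dz":-0.002,"rx":0,"ry":0,"rz":0,"jaw":0}]' |sed -n '2p;4p'
python3 - <<'E'
from h import *
o=observe();print(o["wrist_force"],o["wrist_torque"])
E
python3 -m crank '[{"dx":0,"dy":0,"dz":-0.003,"rx":0,"ry":0,"rz":0,"jaw":0},{"dx":0,"dy":0,"dz":-0.003,"rx":-0.5,"ry":0,"rz":0,"jaw":0},{"dx":0,"dy":0,"dz":-0.003,"rx":-1,"ry":0,"rz":0,"jaw":0},{"dx":0,"dy":0,"dz":-0.003,"rx":-1.5,"ry":0,"rz":0,"jaw":0},{"dx":0,"dy":0,"dz":0,"rx":0,"ry":0,"rz":0,"jaw":0}]' |sed -n '2,4p'
python3 - <<'E'
from h import *
from fit import T,r
o=observe();print(o["wrist_force"],o["wrist_torque"],o["time"])
E
```

```text
eef_pos: [0.5542, -0.0493, 0.1323]
wrist_force: [-0.4, 0.6, -1.8]
[-0.4414  0.5878 -1.8285] [-0.0156 -0.0174  0.0415]
eef_pos: [0.5662, -0.0494, 0.1323]
orientation: [[0.0, 0.04, -0.999], [-0.0, -0.999, -0.04], [-1.0, 0.0, -0.0]]
wrist_force: [0.6, -0.2, -2.0]
[ 0.6065 -0.2462 -2.0159] [-0.0117  0.0188  0.0241] 10.9
```

```bash
cat > st.py <<'E'
from h import *
o=observe();p=np.array(o["eef_pos"]);R=np.array(o["orientation"]);C=np.array([.568,.0507])
v=p[:2]-C;psi=np.arctan2(-R[1,2],-R[0,2])
if p[1]>.0507: v=np.array([p[0]-.568,0]);
phi=np.arctan2(v[0],-v[1]) if p[1]<=.0507 else np.pi/2-.017
F=R.T@np.array(o["wrist_force"])
print("t",round(o["time"],2),"p",p,"psi %.1f phi %.1f r-100 %.1f mm"%(np.degrees(psi),np.degrees(phi),np.hypot(*v)*1e3-100),"Ftool(down,right,back)",F,"T",np.array(o["wrist_torque"]))
E
python3 -m crank '[{"dx":0,"dy":0,"dz":-0.003,"rx":0,"ry":0,"rz":0,"jaw":0},{"dx":0,"dy":0,"dz":-0.003,"rx":-0.5,"ry":0,"rz":0,"jaw":0},{"dx":0,"dy":0,"dz":-0.003,"rx":-1.5,"ry":0,"rz":0,"jaw":0},{"dx":0,"dy":0,"dz":-0.003,"rx":-2,"ry":0,"rz":0,"jaw":0},{"dx":0,"dy":0,"dz":0,"rx":0,"ry":0,"rz":0,"jaw":0}]' >/dev/null
python3 st.py
python3 -m crank '[{"dx":0,"dy":0,"dz":-0.0035,"rx":-2,"ry":0,"rz":0,"jaw":0},{"dx":0,"dy":0,"dz":-0.0035,"rx":-2,"ry":0,"rz":0,"jaw":0},{"dx":0,"dy":0,"dz":-0.0035,"rx":-2,"ry":0,"rz":0,"jaw":0},{"dx":0,"dy":0,"dz":0,"rx":0,"ry":0,"rz":0,"jaw":0},{"dx":0,"dy":0,"dz":0,"rx":0,"ry":0,"rz":0,"jaw":0}]' >/dev/null
python3 st.py
```

```text
t 11.4 p [ 0.5783 -0.0487  0.1323] psi 6.3 phi 5.9 r-100 -0.0 mm Ftool(down,right,back) [1.6621 0.2629 0.0016] T [-0.0722  0.0043 -0.001 ]
t 11.9 p [ 0.588  -0.0472  0.1322] psi 12.1 phi 11.5 r-100 -0.1 mm Ftool(down,right,back) [ 1.7023 -0.4302 -0.2887] T [-0.0034  0.0392  0.034 ]
```

```bash
python3 -m crank '[{"dx":0,"dy":0,"dz":-0.0035,"rx":-2,"ry":0,"rz":0,"jaw":0},{"dx":0,"dy":0,"dz":-0.0035,"rx":-2,"ry":0,"rz":0,"jaw":0},{"dx":0,"dy":0,"dz":-0.0035,"rx":-2,"ry":0,"rz":0,"jaw":0},{"dx":0,"dy":0,"dz":-0.0035,"rx":-2,"ry":0,"rz":0,"jaw":0},{"dx":0,"dy":0,"dz":0,"rx":0,"ry":0,"rz":0,"jaw":0}]' >/dev/null
python3 st.py
python3 -m crank '[{"dx":0,"dy":0,"dz":-0.0035,"rx":-2,"ry":0,"rz":0,"jaw":0},{"dx":0,"dy":0,"dz":-0.0035,"rx":-2,"ry":0,"rz":0,"jaw":0},{"dx":0,"dy":0,"dz":-0.0035,"rx":-2,"ry":0,"rz":0,"jaw":0},{"dx":0,"dy":0,"dz":0,"rx":0,"ry":0,"rz":0,"jaw":0},{"dx":0,"dy":0,"dz":0,"rx":0,"ry":0,"rz":0,"jaw":0}]' >/dev/null
python3 st.py
```

```text
t 12.4 p [ 0.6018 -0.0435  0.1323] psi 20.2 phi 19.7 r-100 0.1 mm Ftool(down,right,back) [ 2.3248  0.0821 -0.402 ] T [ 0.0069 -0.0306 -0.0091]
t 12.9 p [ 0.611  -0.0397  0.1322] psi 26.1 phi 25.5 r-100 0.1 mm Ftool(down,right,back) [1.7735 0.2346 0.9598] T [-0.0497  0.0146  0.0174]
```

```bash
python3 -m crank '[{"dx":0,"dy":0,"dz":-0.0035,"rx":-2,"ry":0,"rz":0,"jaw":0},{"dx":0,"dy":0,"dz":-0.0035,"rx":-2,"ry":0,"rz":0,"jaw":0},{"dx":0,"dy":0,"dz":-0.0035,"rx":-2,"ry":0,"rz":0,"jaw":0},{"dx":0,"dy":0,"dz":-0.0035,"rx":-2,"ry":0,"rz":0,"jaw":0},{"dx":0,"dy":0,"dz":0,"rx":0,"ry":0,"rz":0,"jaw":0}]' >/dev/null
python3 st.py
python3 -m crank '[{"dx":0,"dy":0,"dz":-0.0035,"rx":-2,"ry":0,"rz":0,"jaw":0},{"dx":0,"dy":0,"dz":-0.0035,"rx":-2,"ry":0,"rz":0,"jaw":0},{"dx":0,"dy":0,"dz":-0.0035,"rx":-2,"ry":0,"rz":0,"jaw":0},{"dx":0,"dy":0,"dz":0,"rx":0,"ry":0,"rz":0,"jaw":0},{"dx":0,"dy":0,"dz":0,"rx":0,"ry":0,"rz":0,"jaw":0}]' >/dev/null
python3 st.py
python3 -m crank '[{"dx":0,"dy":0,"dz":-0.0035,"rx":-2,"ry":0,"rz":0,"jaw":0},{"dx":0,"dy":0,"dz":-0.0035,"rx":-2,"ry":0,"rz":0,"jaw":0},{"dx":0,"dy":0,"dz":-0.0035,"rx":-2,"ry":0,"rz":0,"jaw":0},{"dx":0,"dy":0,"dz":0,"rx":0,"ry":0,"rz":0,"jaw":0},{"dx":0,"dy":0,"dz":0,"rx":0,"ry":0,"rz":0,"jaw":0}]' >/dev/null
python3 st.py
```

```text
t 13.4 p [ 0.6236 -0.0328  0.1323] psi 34.1 phi 33.7 r-100 0.3 mm Ftool(down,right,back) [ 2.9368 -0.1282  0.8832] T [-0.0633 -0.0135  0.0006]
t 13.9 p [ 0.6318 -0.0267  0.1322] psi 40.0 phi 39.5 r-100 0.3 mm Ftool(down,right,back) [ 1.3786 -0.3486  0.4786] T [0.0212 0.0225 0.0421]
t 14.4 p [ 0.6396 -0.0197  0.1322] psi 46.1 phi 45.5 r-100 0.4 mm Ftool(down,right,back) [ 3.1882 -0.135  -0.2857] T [-0.0239  0.0252 -0.0055]
```

```bash
python3 -m crank '[{"dx":0,"dy":-0.0003,"dz":-0.0035,"rx":-2,"ry":0,"rz":0,"jaw":0},{"dx":0,"dy":0,"dz":-0.0035,"rx":-2,"ry":0,"rz":0,"jaw":0},{"dx":0,"dy":0,"dz":-0.0035,"rx":-2,"ry":0,"rz":0,"jaw":0},{"dx":0,"dy":0,"dz":-0.0035,"rx":-2,"ry":0,"rz":0,"jaw":0},{"dx":0,"dy":0,"dz":0,"rx":0,"ry":0,"rz":0,"jaw":0}]' >/dev/null
python3 st.py
python3 -m crank '[{"dx":0,"dy":-0.0001,"dz":-0.0035,"rx":-2,"ry":0,"rz":0,"jaw":0},{"dx":0,"dy":0,"dz":-0.0035,"rx":-2,"ry":0,"rz":0,"jaw":0},{"dx":0,"dy":-0.0001,"dz":-0.0035,"rx":-2,"ry":0,"rz":0,"jaw":0},{"dx":0,"dy":0,"dz":0,"rx":0,"ry":0,"rz":0,"jaw":0},{"dx":0,"dy":0,"dz":0,"rx":0,"ry":0,"rz":0,"jaw":0}]' >/dev/null
python3 st.py
python3 -m crank '[{"dx":0,"dy":-0.0001,"dz":-0.0035,"rx":-2,"ry":0,"rz":0,"jaw":0},{"dx":0,"dy":0,"dz":-0.0035,"rx":-2,"ry":0,"rz":0,"jaw":0},{"dx":0,"dy":-0.0001,"dz":-0.0035,"rx":-2,"ry":0,"rz":0,"jaw":0},{"dx":0,"dy":0,"dz":0,"rx":0,"ry":0,"rz":0,"jaw":0},{"dx":0,"dy":0,"dz":0,"rx":0,"ry":0,"rz":0,"jaw":0}]' >/dev/null
python3 st.py
```

```text
t 14.9 p [ 0.6487 -0.0087  0.1323] psi 54.1 phi 53.7 r-100 0.2 mm Ftool(down,right,back) [ 3.1139 -0.5178  1.1074] T [ 0.0155 -0.0014 -0.0132]
t 15.4 p [ 0.6542 -0.0001  0.1323] psi 60.0 phi 59.5 r-100 0.1 mm Ftool(down,right,back) [ 1.8334 -0.1246  0.1223] T [-0.0405 -0.0018  0.0283]
t 15.9 p [0.6592 0.0096 0.1322] psi 66.2 phi 65.7 r-100 0.0 mm Ftool(down,right,back) [ 1.0291  0.6053 -0.376 ] T [-0.0043 -0.0414  0.0347]
```

```bash
python3 -m crank '[{"dx":0,"dy":0,"dz":-0.0035,"rx":-2,"ry":0,"rz":0,"jaw":0},{"dx":0,"dy":-0.0001,"dz":-0.0035,"rx":-2,"ry":0,"rz":0,"jaw":0},{"dx":0,"dy":0,"dz":-0.0035,"rx":-2,"ry":0,"rz":0,"jaw":0},{"dx":0,"dy":-0.0001,"dz":-0.0035,"rx":-2,"ry":0,"rz":0,"jaw":0},{"dx":0,"dy":0,"dz":0,"rx":0,"ry":0,"rz":0,"jaw":0}]' >/dev/null
python3 st.py
python3 -m crank '[{"dx":0,"dy":0,"dz":-0.0035,"rx":-2,"ry":0,"rz":0,"jaw":0},{"dx":0,"dy":-0.0001,"dz":-0.0035,"rx":-2,"ry":0,"rz":0,"jaw":0},{"dx":0,"dy":0,"dz":-0.0035,"rx":-2,"ry":0,"rz":0,"jaw":0},{"dx":0,"dy":-0.0001,"dz":0,"rx":0,"ry":0,"rz":0,"jaw":0},{"dx":0,"dy":0,"dz":0,"rx":0,"ry":0,"rz":0,"jaw":0}]' >/dev/null
python3 st.py
python3 -m crank '[{"dx":0,"dy":0,"dz":-0.0035,"rx":-2,"ry":0,"rz":0,"jaw":0},{"dx":0,"dy":-0.0001,"dz":-0.0035,"rx":-2,"ry":0,"rz":0,"jaw":0},{"dx":0,"dy":0,"dz":-0.0035,"rx":-2,"ry":0,"rz":0,"jaw":0},{"dx":0,"dy":-0.0001,"dz":0,"rx":0,"ry":0,"rz":0,"jaw":0},{"dx":0,"dy":0,"dz":0,"rx":0,"ry":0,"rz":0,"jaw":0}]' >/dev/null
python3 st.py
```

```text
t 16.4 p [0.6641 0.0231 0.1322] psi 74.3 phi 74.0 r-100 -0.1 mm Ftool(down,right,back) [ 2.2063  0.9267 -0.2876] T [-0.0055  0.0153  0.063 ]
t 16.9 p [0.6663 0.0329 0.1323] psi 80.2 phi 79.7 r-100 -0.1 mm Ftool(down,right,back) [2.6293 0.2644 0.263 ] T [-0.0309  0.0359 -0.0022]
t 17.4 p [0.6675 0.0434 0.1323] psi 86.2 phi 85.8 r-100 -0.2 mm Ftool(down,right,back) [ 1.7431 -0.0509  0.2244] T [-0.0099 -0.0175 -0.0378]
```

```bash
python3 -m crank '[{"dx":0,"dy":0,"dz":-0.002,"rx":-1,"ry":0,"rz":0,"jaw":0},{"dx":0,"dy":0,"dz":-0.002,"rx":-1,"ry":0,"rz":0,"jaw":0},{"dx":0,"dy":0,"dz":-0.001,"rx":-0.5,"ry":0,"rz":0,"jaw":0},{"dx":0,"dy":0,"dz":0,"rx":0,"ry":0,"rz":0,"jaw":0},{"dx":0,"dy":0,"dz":0,"rx":0,"ry":0,"rz":0,"jaw":0}]' >/dev/null
python3 st.py
python3 -m crank '[{"dx":0,"dy":0,"dz":-0.0005,"rx":0,"ry":0,"rz":0,"jaw":0},{"dx":0,"dy":0,"dz":-0.0005,"rx":0,"ry":0,"rz":0,"jaw":0},{"dx":0,"dy":0,"dz":-0.0005,"rx":0,"ry":0,"rz":0,"jaw":0},{"dx":0,"dy":0,"dz":-0.0005,"rx":0,"ry":0,"rz":0,"jaw":0},{"dx":0,"dy":0,"dz":0,"rx":0,"ry":0,"rz":0,"jaw":0}]' >/dev/null
python3 st.py
```

```text
t 17.9 p [0.6678 0.0482 0.1323] psi 88.7 phi 88.6 r-100 -0.2 mm Ftool(down,right,back) [ 0.9725 -0.3415  0.9363] T [-0.0044 -0.03   -0.0307]
t 18.4 p [0.6678 0.0503 0.1323] psi 88.7 phi 89.8 r-100 -0.2 mm Ftool(down,right,back) [ 2.9313  0.6216 -0.2333] T [ 0.004   0.0108 -0.0163]
```

```bash
python3 -m crank '[{"dx":0,"dy":0,"dz":-0.0005,"rx":0,"ry":0,"rz":0,"jaw":0},{"dx":0,"dy":0,"dz":-0.0005,"rx":0,"ry":0,"rz":0,"jaw":0},{"dx":0,"dy":0,"dz":-0.0005,"rx":0,"ry":0,"rz":0,"jaw":0},{"dx":0,"dy":0,"dz":-0.0005,"rx":0,"ry":0,"rz":0,"jaw":0},{"dx":0,"dy":0,"dz":0,"rx":0,"ry":0,"rz":0,"jaw":0}]' >/dev/null
python3 st.py
python3 - <<'E'
from h import *
d=cam("wrist");e=cam("scene");a=cv2.resize(d["color"],(400,300));b=cv2.resize(e["color"][190:310,260:420],(400,300),interpolation=cv2.INTER_CUBIC);cv2.imwrite("pics/p5.png",np.hstack([a,b]))
E
```

```text
t 18.9 p [0.6679 0.0523 0.1323] psi 88.7 phi 89.0 r-100 -0.1 mm Ftool(down,right,back) [ 2.225  -0.2118 -0.146 ] T [-0.0291  0.0153 -0.0611]
```

View pics/p5.png

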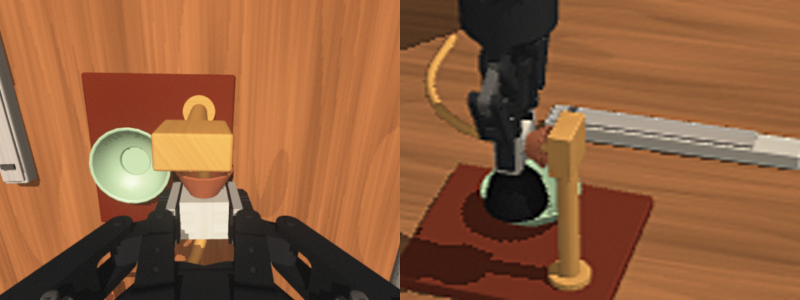

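The wrist view shows the bell at (205,187) just short of the stop block at (193,150). I'll keep easing forward.

```bash
python3 -m crank '[{"dx":0,"dy":0,"dz":-0.0005,"rx":0,"ry":0,"rz":0,"jaw":0},{"dx":0,"dy":0,"dz":-0.0005,"rx":0,"ry":0,"rz":0,"jaw":0},{"dx":0,"dy":0,"dz":-0.0003,"rx":0,"ry":0,"rz":0,"jaw":0},{"dx":0,"dy":0,"dz":0,"rx":0,"ry":0,"rz":0,"jaw":0},{"dx":0,"dy":0,"dz":0,"rx":0,"ry":0,"rz":0,"jaw":0}]' >/dev/null
python3 st.py
```

```text
t 19.5 p [0.6679 0.0535 0.1323] psi 88.7 phi 89.0 r-100 -0.1 mm Ftool(down,right,back) [0.5511 0.8324 0.7808] T [-0.0083  0.061   0.028 ]
```

```bash
python3 -m crank '[{"dx":0,"dy":0,"dz":-0.0005,"rx":0,"ry":0,"rz":0,"jaw":0},{"dx":0,"dy":0,"dz":-0.0005,"rx":0,"ry":0,"rz":0,"jaw":0},{"dx":0,"dy":0,"dz":0,"rx":0,"ry":0,"rz":0,"jaw":0},{"dx":0,"dy":0,"dz":0,"rx":0,"ry":0,"rz":0,"jaw":0},{"dx":0,"dy":0,"dz":0,"rx":0,"ry":0,"rz":0,"jaw":0}]' >/dev/null
python3 st.py
```

```text
t 20.0 p [0.6679 0.0545 0.1323] psi 88.7 phi 89.0 r-100 -0.1 mm Ftool(down,right,back) [ 1.4142 -0.4445  0.2875] T [ 0.0346 -0.0027 -0.0013]
```

```bash
python3 -m crank '[{"dx":0,"dy":0,"dz":-0.0005,"rx":0,"ry":0,"rz":0,"jaw":0},{"dx":0,"dy":0,"dz":-0.0005,"rx":0,"ry":0,"rz":0,"jaw":0},{"dx":0,"dy":0,"dz":0,"rx":0,"ry":0,"rz":0,"jaw":0},{"dx":0,"dy":0,"dz":0,"rx":0,"ry":0,"rz":0,"jaw":0},{"dx":0,"dy":0,"dz":0,"rx":0,"ry":0,"rz":0,"jaw":0}]' >/dev/null
python3 st.py
```

```text
t 20.5 p [0.6679 0.0555 0.1323] psi 88.7 phi 89.0 r-100 -0.1 mm Ftool(down,right,back) [2.6312 0.0135 0.4838] T [-0.0322  0.0116  0.0027]
```

```bash
python3 -m crank '[{"dx":0,"dy":0,"dz":-0.0005,"rx":0,"ry":0,"rz":0,"jaw":0},{"dx":0,"dy":0,"dz":-0.0005,"rx":0,"ry":0,"rz":0,"jaw":0},{"dx":0,"dy":0,"dz":0,"rx":0,"ry":0,"rz":0,"jaw":0},{"dx":0,"dy":0,"dz":0,"rx":0,"ry":0,"rz":0,"jaw":0},{"dx":0,"dy":0,"dz":0,"rx":0,"ry":0,"rz":0,"jaw":0}]' >/dev/null
python3 st.py
```

```text
t 21.0 p [0.668  0.0565 0.1323] psi 88.7 phi 89.0 r-100 -0.0 mm Ftool(down,right,back) [ 1.727  -0.0933  0.4459] T [ 0.0317 -0.0019 -0.0181]
```

```bash
python3 -m crank '[{"dx":0,"dy":0,"dz":-0.0005,"rx":0,"ry":0,"rz":0,"jaw":0},{"dx":0,"dy":0,"dz":-0.0005,"rx":0,"ry":0,"rz":0,"jaw":0},{"dx":0,"dy":0,"dz":0,"rx":0,"ry":0,"rz":0,"jaw":0},{"dx":0,"dy":0,"dz":0,"rx":0,"ry":0,"rz":0,"jaw":0},{"dx":0,"dy":0,"dz":0,"rx":0,"ry":0,"rz":0,"jaw":0}]' >/dev/null
python3 st.py
```

```text
t 21.5 p [0.668  0.0568 0.1323] psi 88.7 phi 89.0 r-100 -0.0 mm Ftool(down,right,back) [ 1.4841 -1.3288  5.3731] T [-0.9642  0.0757 -0.1084]
```

```bash
python3 -m crank '[{"dx":0,"dy":0,"dz":-0.0005,"rx":0,"ry":0,"rz":0,"jaw":0},{"dx":0,"dy":0,"dz":-0.0005,"rx":0,"ry":0,"rz":0,"jaw":0},{"dx":0,"dy":0,"dz":0,"rx":0,"ry":0,"rz":0,"jaw":0},{"dx":0,"dy":0,"dz":0,"rx":0,"ry":0,"rz":0,"jaw":0},{"dx":0,"dy":0,"dz":0,"rx":0,"ry":0,"rz":0,"jaw":0}]' >/dev/null
python3 st.py
```

```text
t 22.0 p [0.6679 0.0569 0.1323] psi 88.6 phi 89.0 r-100 -0.1 mm Ftool(down,right,back) [ 1.6256 -1.0372 13.5135] T [-1.9011  0.206  -0.1506]
```

Contact came at y≈0.0567 with 13.5 N. I'll ease off to a light touch, then lower until the rail carries the head.

```bash
python3 -m crank '[{"dx":0,"dy":0,"dz":0.0008,"rx":0,"ry":0,"rz":0,"jaw":0},{"dx":0,"dy":0,"dz":0.0006,"rx":0,"ry":0,"rz":0,"jaw":0},{"dx":0,"dy":0,"dz":0.0001,"rx":0,"ry":0,"rz":0,"jaw":0},{"dx":0,"dy":0,"dz":0,"rx":0,"ry":0,"rz":0,"jaw":0},{"dx":0,"dy":0,"dz":0,"rx":0,"ry":0,"rz":0,"jaw":0}]' >/dev/null
python3 st.py
python3 -m crank '[{"dx":0.0003,"dy":0,"dz":0,"rx":0,"ry":0,"rz":0,"jaw":0},{"dx":0.0003,"dy":0,"dz":0,"rx":0,"ry":0,"rz":0,"jaw":0},{"dx":0,"dy":0,"dz":0,"rx":0,"ry":0,"rz":0,"jaw":0},{"dx":0,"dy":0,"dz":0,"rx":0,"ry":0,"rz":0,"jaw":0},{"dx":0,"dy":0,"dz":0,"rx":0,"ry":0,"rz":0,"jaw":0}]' >/dev/null
python3 st.py
```

```text
t 22.5 p [0.668  0.0568 0.1323] psi 88.7 phi 89.0 r-100 -0.0 mm Ftool(down,right,back) [1.4054 0.7446 6.0096] T [-0.7992  0.0864 -0.0685]
t 23.0 p [0.6681 0.0568 0.1319] psi 88.7 phi 89.0 r-100 0.1 mm Ftool(down,right,back) [ 0.0905 -0.6449  5.2365] T [-0.8027  0.0578 -0.0832]
```

```bash
python3 -m crank '[{"dx":0.0003,"dy":0,"dz":0,"rx":0,"ry":0,"rz":0,"jaw":0},{"dx":0.0003,"dy":0,"dz":0,"rx":0,"ry":0,"rz":0,"jaw":0},{"dx":0,"dy":0,"dz":0,"rx":0,"ry":0,"rz":0,"jaw":0},{"dx":0,"dy":0,"dz":0,"rx":0,"ry":0,"rz":0,"jaw":0},{"dx":0,"dy":0,"dz":0,"rx":0,"ry":0,"rz":0,"jaw":0}]' >/dev/null
python3 st.py
```

```text
t 23.5 p [0.6682 0.0568 0.1313] psi 88.7 phi 89.0 r-100 0.2 mm Ftool(down,right,back) [ 0.0641 -0.2466  6.4385] T [-0.7136  0.0499 -0.0522]
```

```bash
python3 -m crank '[{"dx":0.0003,"dy":0,"dz":0,"rx":0,"ry":0,"rz":0,"jaw":0},{"dx":0.0003,"dy":0,"dz":0,"rx":0,"ry":0,"rz":0,"jaw":0},{"dx":0,"dy":0,"dz":0,"rx":0,"ry":0,"rz":0,"jaw":0},{"dx":0,"dy":0,"dz":0,"rx":0,"ry":0,"rz":0,"jaw":0},{"dx":0,"dy":0,"dz":0,"rx":0,"ry":0,"rz":0,"jaw":0}]' >/dev/null
python3 st.py
```

```text
t 24.0 p [0.6682 0.0568 0.1307] psi 88.7 phi 89.0 r-100 0.2 mm Ftool(down,right,back) [-0.0134 -0.3881  6.1123] T [-0.7963 -0.0468 -0.0438]
```

```bash
python3 -m crank '[{"dx":0,"dy":0,"dz":0.0004,"rx":0,"ry":0,"rz":0,"jaw":0},{"dx":0,"dy":0,"dz":0.0004,"rx":0,"ry":0,"rz":0,"jaw":0},{"dx":0,"dy":0,"dz":0,"rx":0,"ry":0,"rz":0,"jaw":0},{"dx":0,"dy":0,"dz":0,"rx":0,"ry":0,"rz":0,"jaw":0},{"dx":0,"dy":0,"dz":0,"rx":0,"ry":0,"rz":0,"jaw":0}]' >/dev/null
python3 st.py
python3 -m crank '[{"dx":0.0003,"dy":0,"dz":0,"rx":0,"ry":0,"rz":0,"jaw":0},{"dx":0,"dy":0,"dz":0,"rx":0,"ry":0,"rz":0,"jaw":0},{"dx":0,"dy":0,"dz":0,"rx":0,"ry":0,"rz":0,"jaw":0},{"dx":0,"dy":0,"dz":0,"rx":0,"ry":0,"rz":0,"jaw":0},{"dx":0,"dy":0,"dz":0,"rx":0,"ry":0,"rz":0,"jaw":0}]' >/dev/null
python3 st.py
```

```text
t 24.5 p [0.6679 0.0564 0.1304] psi 88.7 phi 89.0 r-100 -0.1 mm Ftool(down,right,back) [ 1.7263 -0.6233  0.0567] T [-0.0144 -0.0518  0.0049]
t 25.0 p [0.668  0.0562 0.1302] psi 88.7 phi 89.0 r-100 -0.0 mm Ftool(down,right,back) [1.3493 0.1706 0.5215] T [-0.0013 -0.0441  0.0211]
```

```bash
python3 -m crank '[{"dx":0.0003,"dy":0,"dz":0,"rx":0,"ry":0,"rz":0,"jaw":0},{"dx":0.0002,"dy":0,"dz":0,"rx":0,"ry":0,"rz":0,"jaw":0},{"dx":0,"dy":0,"dz":0,"rx":0,"ry":0,"rz":0,"jaw":0},{"dx":0,"dy":0,"dz":0,"rx":0,"ry":0,"rz":0,"jaw":0},{"dx":0,"dy":0,"dz":0,"rx":0,"ry":0,"rz":0,"jaw":0}]' >/dev/null
python3 st.py
```

```text
t 25.5 p [0.668  0.0562 0.13  ] psi 88.7 phi 89.0 r-100 -0.0 mm Ftool(down,right,back) [-5.5891 -3.0454 -0.0285] T [-0.0336  0.3594 -0.0445]
```

```bash
python3 -m crank '[{"dx":0.0003,"dy":0,"dz":0,"rx":0,"ry":0,"rz":0,"jaw":0},{"dx":0.0002,"dy":0,"dz":0,"rx":0,"ry":0,"rz":0,"jaw":0},{"dx":0,"dy":0,"dz":0,"rx":0,"ry":0,"rz":0,"jaw":0},{"dx":0,"dy":0,"dz":0,"rx":0,"ry":0,"rz":0,"jaw":0},{"dx":0,"dy":0,"dz":0,"rx":0,"ry":0,"rz":0,"jaw":0}]' >/dev/null
python3 st.py
```

```text
t 26.0 p [0.668  0.0562 0.1299] psi 88.7 phi 89.0 r-100 0.0 mm Ftool(down,right,back) [-11.6174  -5.1673   0.062 ] T [-0.0729  0.7472 -0.0176]
```

```bash
python3 -m crank '[{"dx":-0.0005,"dy":0,"dz":0,"rx":0,"ry":0,"rz":0,"jaw":0},{"dx":-0.0004,"dy":0,"dz":0,"rx":0,"ry":0,"rz":0,"jaw":0},{"dx":0,"dy":0,"dz":0,"rx":0,"ry":0,"rz":0,"jaw":0},{"dx":0,"dy":0,"dz":0,"rx":0,"ry":0,"rz":0,"jaw":0},{"dx":0,"dy":0,"dz":0,"rx":0,"ry":0,"rz":0,"jaw":0}]' >/dev/null
python3 st.py
```

```text
t 26.5 p [0.668  0.0562 0.1301] psi 88.7 phi 89.0 r-100 -0.0 mm Ftool(down,right,back) [-1.4296 -1.1678 -0.4349] T [-0.0397  0.1871  0.0255]
```

```bash
python3 -m crank '[{"dx":-0.0002,"dy":0,"dz":0,"rx":0,"ry":0,"rz":0,"jaw":0},{"dx":0,"dy":0,"dz":0,"rx":0,"ry":0,"rz":0,"jaw":0.2},{"dx":0,"dy":0,"dz":0,"rx":0,"ry":0,"rz":0,"jaw":0.28},{"dx":0,"dy":0,"dz":0,"rx":0,"ry":0,"rz":0,"jaw":0.31},{"dx":0,"dy":0,"dz":0,"rx":0,"ry":0,"rz":0,"jaw":0.33}]' 20|tail -1
python3 st.py
python3 -m crank '[{"dx":0,"dy":0,"dz":0,"rx":0,"ry":0,"rz":0,"jaw":0.36},{"dx":0,"dy":0,"dz":0,"rx":0,"ry":0,"rz":0,"jaw":0.42},{"dx":0,"dy":0,"dz":0,"rx":0,"ry":0,"rz":0,"jaw":0.5},{"dx":0,"dy":0,"dz":0,"rx":0,"ry":0,"rz":0,"jaw":0.6},{"dx":0,"dy":0,"dz":0,"rx":0,"ry":0,"rz":0,"jaw":0.7}]' |tail -1
python3 st.py
python3 - <<'E'
from h import *
d=cam("wrist");e=cam("scene");a=cv2.resize(d["color"][200:440,160:480],(400,300));b=cv2.resize(e["color"][190:310,260:420],(400,300),interpolation=cv2.INTER_CUBIC);cv2.imwrite("pics/p6.png",np.hstack([a,b]))
E
```

```text
grip_width: 0.0281
t 27.0 p [0.668  0.0562 0.1302] psi 88.7 phi 89.0 r-100 -0.0 mm Ftool(down,right,back) [-0.0308  0.5268  0.1808] T [-0.006   0.0111  0.0327]
grip_width: 0.0597
t 27.5 p [0.668  0.0562 0.1303] psi 88.7 phi 89.0 r-100 -0.0 mm Ftool(down,right,back) [-0.124  -0.8003 -0.5545] T [-0.0002 -0.0006  0.0165]
```

View pics/p6.png

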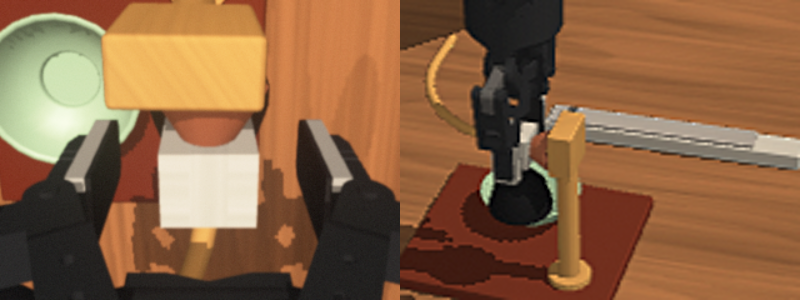

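The head is released and hangs at the stop, with the block at (208,175) and the pads clear on both sides. I'll retract straight up.

```bash
python3 -m crank '[{"dx":-0.01,"dy":0,"dz":0,"rx":0,"ry":0,"rz":0,"jaw":0.7},{"dx":-0.02,"dy":0,"dz":0,"rx":0,"ry":0,"rz":0,"jaw":0.7},{"dx":-0.03,"dy":0,"dz":0,"rx":0,"ry":0,"rz":0,"jaw":0.7},{"dx":-0.03,"dy":0,"dz":0,"rx":0,"ry":0,"rz":0,"jaw":0.7},{"dx":-0.02,"dy":0,"dz":0.0,"rx":0,"ry":0,"rz":0,"jaw":0.7}]' |tail -2
python3 -m crank '[{"dx":0,"dy":0,"dz":0.03,"rx":0,"ry":0,"rz":0,"jaw":0.7},{"dx":0,"dy":0,"dz":0.03,"rx":0,"ry":0,"rz":0,"jaw":0.7},{"dx":0,"dy":0,"dz":0,"rx":0,"ry":0,"rz":0,"jaw":0.7},{"dx":0,"dy":0,"dz":0,"rx":0,"ry":0,"rz":0,"jaw":0.7},{"dx":0,"dy":0,"dz":0,"rx":0,"ry":0,"rz":0,"jaw":0.7}]' |tail -2
python3 - <<'E'
from h import *
d=cam("wrist");e=cam("scene");a=d["color"][:,:];a=cv2.resize(a,(400,300));b=cv2.resize(e["color"][205:285,285:392],(400,300),interpolation=cv2.INTER_CUBIC);cv2.imwrite("pics/p7.png",np.hstack([a,b]))
E
```

```text
wrist_force: [0.8, 0.8, 0.2]
grip_width: 0.0596
wrist_force: [-0.3, -0.1, 0.8]
grip_width: 0.06
```

View pics/p7.png

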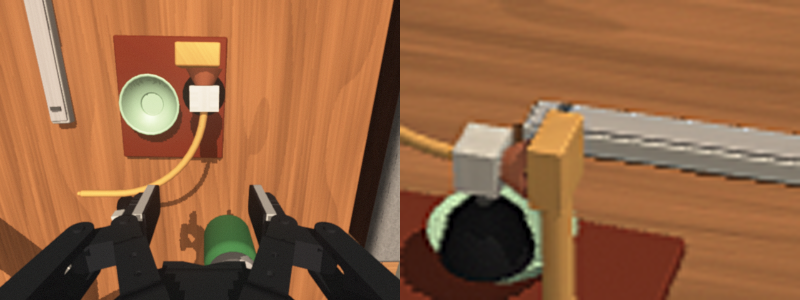

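The head hangs upright with the bell against the stop block, the gripper is clear, and the dish, case and jar look undisturbed.

```bash
python3 -c "
from bench import *
print(observe()['time']);print(job_done())"
```

```text
28.7
the job is handed in; nothing more can be done
None
```

The largest spot head is hanging on the rail against the stop block, released, and I handed the job in at 28.7 s of the 72 s; no verdict was reported.

- **Route:** I gripped the block by its flat sides, threaded it bell first, and slid it round the bend, turning it about 103° in small steps. Side and drag forces stayed near sensor noise, so it never bound.
- **Forces:** I felt the stop block at TCP y ≈ 0.0567 m; the wrist force there peaked at 13.5 N against the 35 N limit, and I then backed off. While lowering the head I overshot slightly. The wrist read 11.6 N down and 5.2 N sideways, about 12.7 N combined. Adding the head's weight of about 2 N puts the rail at roughly 14.5 N, close to the 16 N limit. I eased that off before letting go.
- **Last checks:** The final pictures show the head upright and the gripper clear. The plinth dish, the case and the jar look undisturbed. I did not look at the two left-hand dishes again after the start, though the arm did not work near them at low height.
- **Estimated placement:** The bell rim is about 0.5 mm from the stop block, from the felt contact position. The block is about 147 mm up and the bore within about 0.02 rad of the stand's y axis, from the gripper pose at release. I did not measure these again from the pictures.
- **Disagreement:** The camera estimates of the stop position differed by about 4 mm. The felt contact agreed with the rail fit, not the plinth corners.

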